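# Snap the split clip onto the treadle pivot post

### The arm

A 6-joint arm with a two-finger parallel gripper is mounted at the origin on a cart in front of the work surface, level with it; the furniture and walls round the work are solid. World frame = base frame: x ahead of the robot, y to its left, z up, the work surface at z = 0. Lengths are in mm, angles in rad, forces in N, time in s.
With the tool pointing down it reaches from about 300 to 775 mm from the base axis. Payload 14.6 kg.
Tool frame: the origin (TCP) lies between the finger pads; the fingertips stand 8 mm ahead of it and the grasp point (between the pads) lies 11 mm behind it; z points along the fingers, y is the line along which they close (so a half turn about z gives the same grasp; the last joint's range is limited). The gripper opens to 85 mm and grips with 20 to 120 N. Pads are 22 mm wide; open, the fingers measure 114 mm over their backs; the gripper's body (76 mm by 85 mm) begins 54 mm behind the grasp point. The pads swing forward as they close: fully open they stand 13 mm farther back than shut.
Start: joints at [-1.304, 0.3, 1.521, -0, 1.321, -0.067], TCP at [180.192, -519.635, 239.281] pointing down, gripper open.
Joint ranges: [-3.03, 3.03], [-0.79, 2.21], [0.23, 2.52], [-1.04, 4.18], [0, 3.07], [-2.55, 2.55]. Speed limits (rad/s): [2.22, 2.22, 2.57, 3.14, 3.14, 3.14].

### API

Orientations are given as a unit quaternion [x, y, z, w].
In Python, from plant import status, optics, robot gives the robot as it stands.
- The arm moves only by the shell command python3 -m inch [FORCE], which reads ROWS from standard input. ROWS is a JSON list of rows, 1 to 12 of them, each written [[dx, dy, dz], [rx, ry, rz], opening]: dx, dy, dz in parts of the range, where 1.0 means 750 mm, then a rotation vector rx, ry, rz in normalised numbers (1 is 2 pi rad), then the finger opening in mm; each row is the pose to reach, as a shift and turn from the pose commanded when the command began, along the tool's axes at that moment; what a row does not reach only later rows make up. A row lasts 1/10 s, in which the tool goes at most 50 mm and 0.15 rad, less where a joint would pass 70% of its speed; a pose out of reach is approached as far as the arm can. The fingers move at their own pace and stop on an object; FORCE is the grip in N (left out, the last holds). Time passes only in rows, so rows that do not move let the fingers close. It prints the time, the measured TCP pose, the force, the opening and the grip force at its end. Shift and turn numbers lie between -1 and 1, and a call with a number outside is refused. Input that does not fit is refused with a message, and nothing moves.
- status.state(): the state, without advancing time (a new reading comes with each control period).
- optics.read_camera(name): name is "scene" or "top"; returns a dict with "image" (400x640x3 uint8, red, green, blue), "z_map" (400x640 float32, mm along the optical axis (not along the pixel's ray), 0 where there is no reading), "fx", "fy", "cx", "cy" (pixels), "R" (3x3) and "t" (3): a world point X has camera coordinates R X + t. Camera axes: x right, y down, z forward; pixel columns grow to the right and rows downward; lengths in mm; the calibration is good to about 2 mm. A picture is of the moment at which its call begins.
- robot.close_job(): hands the job in; it is judged then, once.
The state is a dict: "time_s": time; "joint_pos": joint angles; "joint_velocities": joint speeds; "joint_torque": joint torques, N m; "ee_pos": TCP position; "tool_rot": TCP orientation; "force": force on the tool from outside, world axes, zero at the start; "moment": the same for the moment, N m; "opening": finger opening in mm; "finger_force": force on a finger pad.
Only numpy, scipy, OpenCV 4.12 (cv2) and the standard library are available. Lean on these libraries where they do the work, as an engineer would, in place of code of your own. Each camera call takes 0.05 s, during which the arm holds its last target. There are 200 camera calls.

### The job

The treadle link on the pivot unit still needs its retaining clip: take the two-pronged fork from its stand and, with the fork only, push the split clip lying on the link sideways onto the groove of the post until it snaps home. Then make sure of the seat: keep the fork pressed on the clip at 10 to 14 N for a second, but never harder than 18 N, and do not touch the clip with the gripper. Last, put the fork back upright in the slot of its stand, and leave the other things where they are.

Things in the scene. Friction and masses are not known exactly. Their poses are not given: they have to be found in the camera images.
- pivot_unit: Fixed grey base plate 130x80x8 mm with a flat bright treadle link, 60 mm wide, lying on it; an upright round-headed steel post stands in the link near its rounded end. Origin at the centre of the plate's underside; x along the link towards the post end, y across, z up. The link's bare flat upper face is at z = 16 mm, from x = -63 to +61 mm.
- post_mid (a point): Point on the link's face, 25 mm along x from the pivot unit's origin: mid of the slot in which the post is clamped. The post's real axis lies anywhere up to 5 mm either way along the unit's x (y exact); this is not measured: find it by feel or sight. Groove 14 mm in diameter, from the face 7 mm up; above it a head 19 mm in diameter, top 13 mm above the face. The post does not give.
- clip: Loose dark steel split clip, 36x28x5 mm, 34 g, lying flat on the link with its mouth roughly towards the post. Origin: on the underside, where the post's axis lies once seated; x points out of the mouth (push it along +x), z up. Jaws reach forward to x = +10 mm, each ending in a round nub, 10 mm between nubs. Seated = origin on the post's axis, within 1 mm, jaws closed.
- clip_back (a point): Middle of the clip's straight back face (36 mm long along y), 14 mm behind its origin, half way up its 5 mm; a lug 8 mm wide sticks out 4 mm behind it. Push here. The nubs meet the post with the origin 13 mm short of its axis; the push rises to some 7 to 10 N, drops as the jaws pass the widest point (7 mm short) and spring shut; home, it rises steeply.
- clip_jaw_left (a joint): Sprung jaw of the clip on its +y side, rad: 0 closed (at rest, and again when the clip has snapped home), about 0.13 when spread over the post.
- clip_jaw_right (a joint): Sprung jaw of the clip on its -y side, same values as the left one.
- fork: Loose clip fork, 90 mm tall, about 90 g, at the start upright in its stand. Origin midway between the prong tips at the very bottom; z up to the handle. Steel blade 5 mm thick along x, 32 mm wide along y, z = 0 to 37 mm, split by a slot 14 mm wide and 15 mm high into two prongs 9 mm wide (the clip's lug goes into the slot). Either flat prong face pushes, along x.
- fork_grip (a point): Middle of the fork's black handle, 60 mm above the prong tips; same axes as the fork. Handle 14 mm thick along x, 24 mm wide along y, from 36 to 90 mm above the tips: grip it from above across the 14 mm. Held so, the fork gives way some mm when its prongs are pressed with 10 N.
- fork_stand: Fixed light wooden block with a slot that holds the fork, foot 50x66 mm, 31 mm high; origin at the centre of its underside, z up. The fork stands in it with its x along the stand's x (either way round).
- slot_floor (a point): Centre of the slot's floor, 4 mm above the stand's underside, where the prong tips rest; axes as the stand. The upright slot is 9 mm along x by 37 mm along y, flared to about 16 by 44 mm at its mouth, 31 mm above the underside.
- oil_bottle: Bystander, to be left alone: oil bottle with a red spout, 46x50x128 mm, standing; origin under its middle.
- spool: Bystander, to be left alone: spool of black thread with wooden ends, 35x35x55 mm, standing; origin under its middle.
- bobbin: Bystander, to be left alone: small bobbin of red thread, 21x21x10 mm; origin under its middle.
- screwdriver: Bystander, to be left alone: yellow-handled screwdriver, 120 mm long, lying; origin under its middle.
- snips: Bystander, to be left alone: black thread snips, 113 mm long, lying; origin under its middle.
- needle_pack: Bystander, to be left alone: flat needle pack, 26x60x9 mm, lying; origin under its middle.
There are look-alikes about, which are no part of the job. Of the things that look like the fork, the largest one is meant.

How it is judged (in metres and radians):
On the way, in this order (a step that is already met when the one before it is completed fails the run):
1. the fork is lifted out of its stand (z of fork in the frame of fork_stand above 0.04 m), for 0.1 s.
2. the clip is home in the post's groove, jaws closed, and the fork presses on it with about 10 to 14 N (x of clip in the frame of pivot_unit between 0.0185 and 0.0315 m and y of clip in the frame of pivot_unit between -0.003 and 0.003 m and z of clip in the frame of pivot_unit between 0.013 and 0.02 m and value of joint each of clip_jaw_left, clip_jaw_right below 0.04 rad and contact force between fork and clip between 9.5 and 14.5 N), for 0.5 s.
At the end, for the whole second after the job is handed in: Clip snapped in the groove: in the pivot unit's frame its origin is at x 18.5 to 31.5, y -3 to 3, z 13 to 20 mm, both jaws under 0.04 rad. Fork at rest in its stand: within 8 mm of the stand's centre, prong tips under 10 mm above the stand's underside, tilted under 0.25 rad (x of clip in the frame of pivot_unit between 0.0185 and 0.0315 m and y of clip in the frame of pivot_unit between -0.003 and 0.003 m and z of clip in the frame of pivot_unit between 0.013 and 0.02 m and value of joint each of clip_jaw_left, clip_jaw_right below 0.04 rad and horizontal distance between fork and fork_stand below 0.008 m and z of fork in the frame of fork_stand below 0.01 m and angle between fork's own z axis and vertical below 0.25 rad and linear speed of fork below 0.02 m/s); the robot touches nothing.
It fails at once if the fork presses on the clip with more than 18 N (contact force between fork and clip above 18 N).
It fails at once if the gripper or arm touches the clip (contact force between any of the fingers, the arm and clip above 0.5 N).
It fails at once if a bystander is moved more than 20 mm (distance of any of oil_bottle, spool, bobbin, screwdriver, snips, needle_pack from where it was at the start of the episode above 0.02 m).
It also fails if it takes over 72 s, if anything falls off the work surface, if the arm or the gripper's body presses on something with over 40 N, if the wrist force passes 120 N, or if a joint passes its speed limit or range.

## Working session

There is one attempt and no reset: what is moved stays moved. The work goes in short steps, Python scripts to look and compute and a shell command to move; the robot and the scene stay as the last step left them, time stands still between calls to the robot, and variables do not carry over. Pictures are saved under pics/ and viewed, at most 12 in all, crops included, and the job is handed in when it is done.

```bash
ls; mkdir -p pics
cat > h.py <<'E'
import numpy as np, cv2
from plant import status, optics, robot
def cam(n): return optics.read_camera(n)
def save(img,name): cv2.imwrite('pics/'+name,cv2.cvtColor(img,cv2.COLOR_RGB2BGR))
def pt(c,u,v,z=None):
    "pixel -> world via depth map, or onto plane z"
    d=np.array([(u-c['cx'])/c['fx'],(v-c['cy'])/c['fy'],1.]);R=np.array(c['R']);t=np.array(c['t'])
    if z is None: return R.T@(d*c['z_map'][int(v),int(u)]-t)
    o=-R.T@t;w=R.T@d;return o+w*(z-o[2])/w[2]
def cloud(c):
    v,u=np.mgrid[0:400,0:640];Z=c['z_map'];P=np.stack([(u-c['cx'])/c['fx']*Z,(v-c['cy'])/c['fy']*Z,Z],-1)
    return (P-np.array(c['t']))@np.array(c['R'])
E
python3 - <<'E'
from h import *
for n in('scene','top'):
    c=cam(n); save(c['image'],n+'0.png'); np.savez(n+'0.npz',**c); print(n,c['fx'],c['R'],c['t'],(c['z_map']>0).mean())
print(status.state())
E
```

```text
pics
scene 497.9461092699497 [[ 0.86540214 -0.50107297  0.00224006]
 [-0.33196257 -0.57666913 -0.74649419]
 [ 0.37533983  0.64527405 -0.66538817]] [-621.72352469    7.32552712  953.93740085] 0.9960703125
top 367.477016889216 [[-0.01688743 -0.9991838   0.03669543]
 [-0.99834167  0.0148304  -0.05562337]
 [ 0.05503377 -0.03757391 -0.99777727]] [-367.21128615  499.92457344  878.37971191] 0.99601171875
{'time_s': 0.1, 'joint_pos': array([-1.30363832e+00,  3.00440162e-01,  1.52151366e+00,  9.76502022e-06,
        1.32070332e+00, -6.66061028e-02]), 'joint_velocities': array([ 0.0009854 , -0.00075798, -0.00138899,  0.00116727, -0.00014872,
        0.00012786]), 'joint_torque': array([ 8.28853335e-04, -5.44382429e+01, -3.62373090e+01, -2.23699988e-05,
        3.06751637e-03, -1.26638395e-05]), 'ee_pos': array([ 180.12444731, -519.45758845,  238.76680322]), 'tool_rot': array([ 9.86107538e-01,  1.66107315e-01, -4.85754754e-05, -5.30041914e-04]), 'force': array([ 0.40302397, -0.50104078,  0.25349395]), 'moment': array([-0.02885271,  0.0033362 , -0.02847612]), 'finger_force': 0.0, 'opening': 85.41504272162929}
```

View pics/scene0.png

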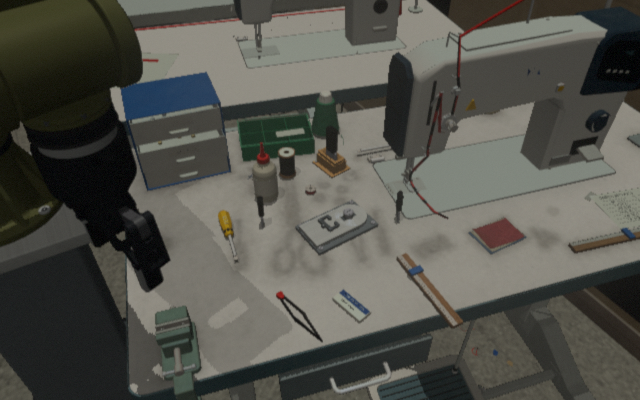

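View pics/top0.png

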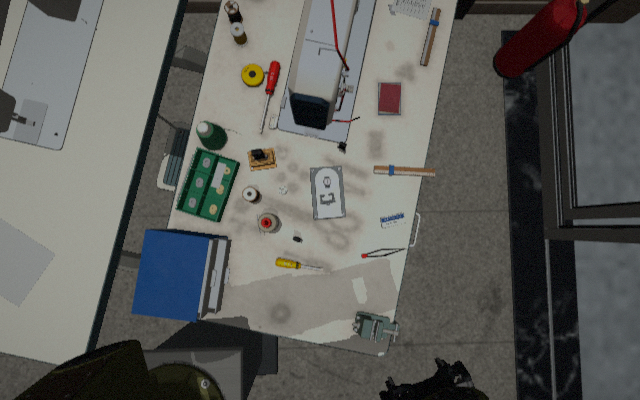

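Candidates for the fork, in scene pixels:
- (331,140): large black handle in the wooden block; top (262,157).
- (261,207): small, standing free; top (297,239).
- (399,203): small, by the sewing machine; top (342,146).

I choose the one in the wooden block. The pivot unit is at scene (337,225), top (327,192). Next I check close crops.

Run:
```python
from h import *
s=dict(np.load('scene0.npz'));t=dict(np.load('top0.npz'))
a=cv2.resize(s['image'][115:255,245:415],None,fx=4.7,fy=4.2,interpolation=cv2.INTER_CUBIC)
a=cv2.resize(s['image'][115:255,245:415],(680,560),interpolation=cv2.INTER_CUBIC);save(a,'c1.png')
b=cv2.resize(t['image'][140:225,240:350],(770,595),interpolation=cv2.INTER_CUBIC);save(b,'c2.png')
for c,l in((s,[(331,128),(332,165),(261,200),(399,195),(330,213),(348,212),(365,225)]),(t,[(262,150),(266,163),(297,239),(342,146),(327,203),(327,183),(327,172)])):
    for p in l: print(p,pt(c,*p).round(1))
```

```text
(331, 128) [ 615.6 -214.9   92.9]
(332, 165) [ 603.3 -241.4   23.2]
(261, 200) [ 418.5 -306.1   60.3]
(399, 195) [ 636.1 -416.5   60.8]
(330, 213) [ 532.  -353.3   14.3]
(348, 212) [ 553.8 -379.8   28.1]
(365, 225) [ 575.9 -404.3    5.3]
(262, 150) [ 624.3 -226.7   76.8]
(266, 163) [ 604.3 -228.3   19.1]
(297, 239) [ 418.5 -303.7   61.5]
(342, 146) [ 637.2 -413.1   53.2]
(327, 203) [ 503.6 -376.2   22.4]
(327, 183) [ 551.9 -376.8   29.3]
(327, 172) [ 581.2 -377.9   13.9]
```

View pics/c1.png

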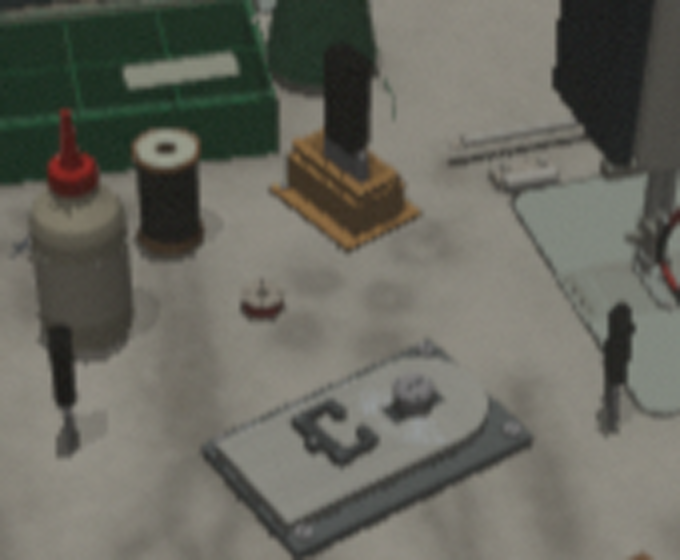

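View pics/c2.png

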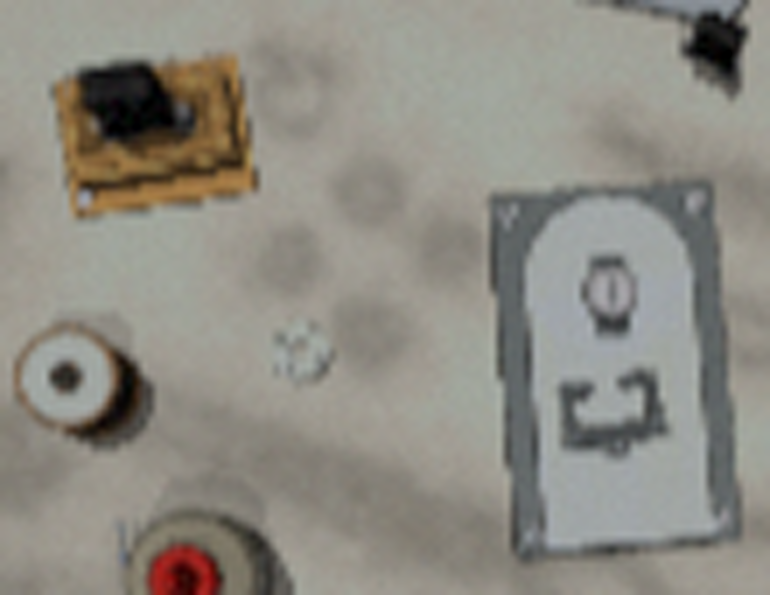

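The crops show:
- **Fork:** the true one stands in the wooden block, top px ≈ (261,155).
- **Clip:** mid at top px ≈ (328,199), slightly turned, mouth towards the post.
- **Post:** head at top px ≈ (327,182).

Next I measure poses from both views.

```bash
cat > m.py <<'E'
from h import *
np.set_printoptions(suppress=True,precision=1)
def measure(s,t):
  for n,c in(('scene',s),('top',t)):
    P=cloud(c);I=c['image'].astype(int);hsv=cv2.cvtColor(c['image'],cv2.COLOR_RGB2HSV);g=I.mean(2)
    def box(x0,x1,y0,y1,z0,z1): return (P[...,0]>x0)&(P[...,0]<x1)&(P[...,1]>y0)&(P[...,1]<y1)&(P[...,2]>z0)&(P[...,2]<z1)
    # stand top level & handle top
    wood=box(550,670,-290,-170,-10,45)&(hsv[...,1]>90)
    Q=P[wood]; print(n,'wood n',len(Q),'zmax',np.percentile(Q[:,2],95),'minarea',cv2.minAreaRect(Q[:,:2].astype(np.float32)))
    H=P[box(560,680,-290,-170,50,110)&(g<70)]
    if len(H): 
        top=H[H[:,2]>np.percentile(H[:,2],90)-6]; print(' handle zmax',np.percentile(H[:,2],[90,98]),'mean',H.mean(0),'top mean',top.mean(0),cv2.minAreaRect(H[:,:2].astype(np.float32)))
    plate=box(440,640,-450,-310,4,40); K=P[plate]; print(' plate',cv2.minAreaRect(K[:,:2].astype(np.float32)),len(K))
    L=P[box(440,640,-450,-310,10,22)&(g>110)];print(' link z med',np.median(L[:,2]), 'mean',L.mean(0),cv2.minAreaRect(L[:,:2].astype(np.float32)))
    # clip: dark on link, ray to plane z=21
    m=box(480,545,-402,-350,8,34)&(g<100); 
    v,u=np.nonzero(m);C=np.array([pt(c,a,b,20) for a,b in zip(u,v)]);print(' clip',len(C),'px',u.mean(),v.mean(),cv2.minAreaRect(C[:,:2].astype(np.float32)))
    m=box(540,570,-402,-350,23,40);v,u=np.nonzero(m);C=np.array([pt(c,a,b,29) for a,b in zip(u,v)]);print(' head',len(C),P[m].mean(0),C.mean(0),np.ptp(C,0))
E
python3 - <<'E'
from m import *
measure(dict(np.load('scene0.npz')),dict(np.load('top0.npz')))
c=dict(np.load('top0.npz'))
f=lambda l,z:[pt(c,240+a/7-.43,140+b/7-.43,z)[:2] for a,b in l]
print('plate',f([(490,195),(712,183),(740,540),(517,558)],8))
print('stand',f([(55,90),(240,57),(255,185),(80,215)],3))
print('clip back',f([(563,445),(667,432)],21),'tips',f([(576,378),(640,372)],21),'post',f([(610,292)],29))
E
```

```text
scene wood n 523 zmax 30.059603123812686 minarea ((615.1256713867188, -217.15625), (50.900272369384766, 66.59436798095703), 9.808256149291992)
 handle zmax [92.1 93.5] mean [ 613.1 -220.8   75.1] top mean [ 614.4 -218.8   91. ] ((615.5283203125, -217.00633239746094), (16.943622589111328, 24.464452743530273), 15.78897762298584)
 plate ((551.8629150390625, -379.65985107421875), (89.80706024169922, 177.20164489746094), 88.80486297607422) 2303
 link z med 14.668558948512494 mean [ 523.9 -380.6   14.7] ((529.497802734375, -377.73272705078125), (123.8862533569336, 62.083370208740234), 1.7943679094314575)
 clip 184 px 328.2608695652174 223.05978260869566 ((516.52294921875, -376.06982421875), (42.833316802978516, 39.89943313598633), 28.795927047729492)
 head 66 [ 553.7 -379.2   27. ] [ 552.5 -380.9   29. ] [19.5 19.7  0. ]
top wood n 384 zmax 32.00086343078789 minarea ((617.2979125976562, -215.92347717285156), (47.67005920410156, 65.55364227294922), 8.163002967834473)
 handle zmax [94.7 96.2] mean [ 615.4 -217.    83.3] top mean [ 617.  -216.    93.2] ((617.0537109375, -215.61209106445312), 
[... 218 characters left out ...]
-378.6   15.6] ((530.9892578125, -378.49212646484375), (123.1109619140625, 69.93789672851562), 5.181480884552002)
 clip 74 px 327.1756756756757 198.98648648648648 ((520.7112426757812, -374.11322021484375), (37.44548034667969, 35.832393646240234), 22.369842529296875)
 head 45 [ 557.5 -376.4   28. ] [ 557.4 -376.4   29. ] [17.2 17.1  0. ]
plate [array([ 594. , -334.8]), array([ 597.5, -414.1]), array([ 469.8, -421.6]), array([ 464.7, -342.5])]
stand [array([ 634.3, -180.4]), array([ 645.6, -246.2]), array([ 599.4, -251.1]), array([ 589.3, -189. ])]
clip back [array([ 503.6, -359.1]), array([ 507.7, -395.6])] tips [array([ 527.1, -364.1]), array([ 528.9, -386.5])] post [array([ 556.2, -376.2])]
```

```bash
cat > go.py <<'E'
import sys,numpy as np
from scipy.spatial.transform import Rotation as Ro
from plant import status
# usage: go.py x y z yawdeg(of tool y axis, tool pointing down) -> delta in tool axes
x,y,z,a=map(float,sys.argv[1:5]);s=status.state()
R=Ro.from_quat(s['tool_rot']);a=np.radians(a)
Y=np.array([np.cos(a),np.sin(a),0]);Z=np.array([0,0,-1.]);T=Ro.from_matrix(np.c_[np.cross(Y,Z),Y,Z])
print('d',(R.inv().apply(np.array([x,y,z])-s['ee_pos'])).round(1),'rv',(R.inv()*T).as_rotvec().round(4),'now',s['ee_pos'].round(1),'F',s['force'].round(1),'t',s['time_s'])
E
python3 go.py 616 -216.5 160 9
```

```text
d [ 511.1 -143.4   79. ] rv [-8.0000e-04 -8.0000e-04 -1.3941e+00] now [ 180.1 -519.5  238.8] F [ 0.4 -0.5  0.3] t 0.1
```

The rows are not in the units I measure in: shifts go in shares of 750 mm and turns go in shares of 2 pi rad. I convert before sending: 511 mm / 750 = 0.6813, -143.4 mm / 750 = -0.1912, -1.394 rad / 6.2832 = -0.2219.

```bash
echo '[[[0.6813, -0.1912, 0], [0, 0, -0.2219], 85], [[0.6813, -0.1912, 0], [0, 0, -0.2219], 85], [[0.6813, -0.1912, 0], [0, 0, -0.2219], 85], [[0.6813, -0.1912, 0], [0, 0, -0.2219], 85], [[0.6813, -0.1912, 0], [0, 0, -0.2219], 85], [[0.6813, -0.1912, 0], [0, 0, -0.2219], 60], [[0.6813, -0.1912, 0], [0, 0, -0.2219], 50], [[0.6813, -0.1912, 0], [0, 0, -0.2219], 50], [[0.6813, -0.1912, 0.0267], [0, 0, -0.2219], 50], [[0.6813, -0.1912, 0.0533], [0, 0, -0.2219], 50], [[0.6813, -0.1912, 0.08], [0, 0, -0.2219], 50], [[0.6813, -0.1912, 0.1053], [0, 0, -0.2219], 50]]' | python3 -m inch 60; python3 go.py 616 -216.5 160 9
```

```text
time_s: 1.3
ee_pos: [617.7, -213.2, 156.6]
tool_rot: [0.648, 0.762, -0.0, -0.002]
force: [-1.3, -0.9, -0.7]
opening: 50.1
finger_force: 0.0
d [-2.9 -2.2 -3.4] rv [-0.0027 -0.0022  0.0039] now [ 617.7 -213.2  156.6] F [-1.3 -0.9 -0.7] t 1.3
```

```bash
echo '[[[0, 0, 0], [0, 0, 0], 50], [[0, 0, 0], [0, 0, 0], 50]]' | python3 -m inch; python3 go.py 616 -216.5 60 9
python3 - <<'E'
from h import *
for n,b in(('scene',(90,190,270,390)),('top',(110,210,200,330))):
    c=cam(n); save(cv2.resize(c['image'][b[0]:b[1],b[2]:b[3]],None,fx=3,fy=3),n+'1.png')
a=cv2.imread('pics/scene1.png');b=cv2.imread('pics/top1.png');cv2.imwrite('pics/p1.png',np.hstack([a,b]))
E
```

```text
time_s: 1.5
ee_pos: [615.9, -217.1, 160.8]
tool_rot: [0.65, 0.76, -0.0, -0.0]
force: [-0.2, 0.3, 0.7]
opening: 49.9
finger_force: 0.0
d [  0.6   0.2 100.8] rv [-0.0001  0.     -0.0004] now [ 615.9 -217.1  160.8] F [-0.2  0.3  0.7] t 1.5
```

View pics/p1.png

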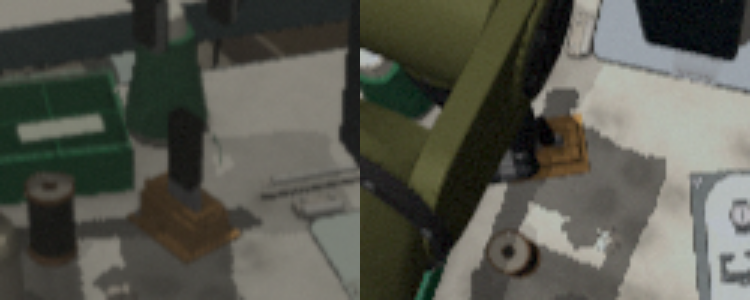

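Left half (scene): the fingers at crop px (150,20) and (225,15) straddle the handle at (187,110). Right half (top): the gripper is above the stand. I descend and grip.

In the tool's units: 101 mm / 750 = 0.1347, 95 mm / 750 = 0.1267.

```bash
echo '[[[0, 0, 0.0333], [0, 0, 0], 50], [[0, 0, 0.0667], [0, 0, 0], 50], [[0, 0, 0.1], [0, 0, 0], 50], [[0, 0, 0.1267], [0, 0, 0], 50], [[0, 0, 0.1347], [0, 0, 0], 50], [[0, 0, 0.1347], [0, 0, 0], 50]]' | python3 -m inch; echo '[[[0, 0, 0], [0, 0, 0], 25], [[0, 0, 0], [0, 0, 0], 14], [[0, 0, 0], [0, 0, 0], 8], [[0, 0, 0], [0, 0, 0], 8], [[0, 0, 0], [0, 0, 0], 8], [[0, 0, 0], [0, 0, 0], 8], [[0, 0, 0], [0, 0, 0], 8]]' | python3 -m inch 70; python3 go.py 616 -216.5 60 9
```

```text
time_s: 2.2
ee_pos: [616.0, -217.2, 59.9]
tool_rot: [0.65, 0.76, 0.0, 0.0]
force: [0.4, 0.7, 0.1]
opening: 49.8
finger_force: 0.0
time_s: 2.9
ee_pos: [616.7, -217.0, 60.7]
tool_rot: [0.649, 0.76, 0.0, 0.001]
force: [0.2, 0.2, 6.8]
opening: 13.0
finger_force: 68.4
d [ 0.6 -0.6  0.7] rv [0.002  0.0013 0.    ] now [ 616.7 -217.    60.7] F [0.2 0.2 6.8] t 2.9
```

In the tool's units: -90 mm / 750 = -0.12, -60 mm / 750 = -0.08.

```bash
echo '[[[0, 0, -0.02], [0, 0, 0], 8], [[0, 0, -0.0467], [0, 0, 0], 8], [[0, 0, -0.08], [0, 0, 0], 8], [[0, 0, -0.12], [0, 0, 0], 8], [[0, 0, -0.12], [0, 0, 0], 8], [[0, 0, -0.12], [0, 0, 0], 8]]' | python3 -m inch; python3 go.py 478 -381 120 5
```

```text
time_s: 3.5
ee_pos: [616.1, -216.8, 150.3]
tool_rot: [0.649, 0.76, 0.0, 0.001]
force: [0.9, -0.4, -0.9]
opening: 13.2
finger_force: 68.1
d [-140.6 -162.1   30.2] rv [0.0011 0.0006 0.0698] now [ 616.1 -216.8  150.3] F [ 0.9 -0.4 -0.9] t 3.5
```

In the tool's units: -162 mm / 750 = -0.216, -150 mm / 750 = -0.2, 0.07 rad / 6.2832 = 0.0111.

```bash
echo '[[[-0.0467, -0.0533, 0], [0, 0, 0.0111], 8], [[-0.0933, -0.1067, 0], [0, 0, 0.0111], 8], [[-0.14, -0.16, 0], [0, 0, 0.0111], 8], [[-0.1733, -0.2, 0], [0, 0, 0.0111], 8], [[-0.1875, -0.216, 0.0133], [0, 0, 0.0111], 8], [[-0.1875, -0.216, 0.04], [0, 0, 0.0111], 8], [[-0.1875, -0.216, 0.04], [0, 0, 0.0111], 8], [[-0.1875, -0.216, 0.04], [0, 0, 0.0111], 8]]' | python3 -m inch
python3 - <<'E'
from h import *
o=[]
for n,b in(('scene',(150,260,280,400)),('top',(140,250,270,390))):
    c=cam(n); np.savez(n+'2.npz',**c); o.append(cv2.resize(c['image'][b[0]:b[1],b[2]:b[3]],(400,367),interpolation=cv2.INTER_CUBIC))
save(np.hstack(o),'p2.png')
E
```

```text
time_s: 4.3
ee_pos: [478.2, -380.2, 118.7]
tool_rot: [0.675, 0.737, 0.0, -0.001]
force: [0.9, -0.1, -0.5]
opening: 13.1
finger_force: 68.3
```

View pics/p2.png

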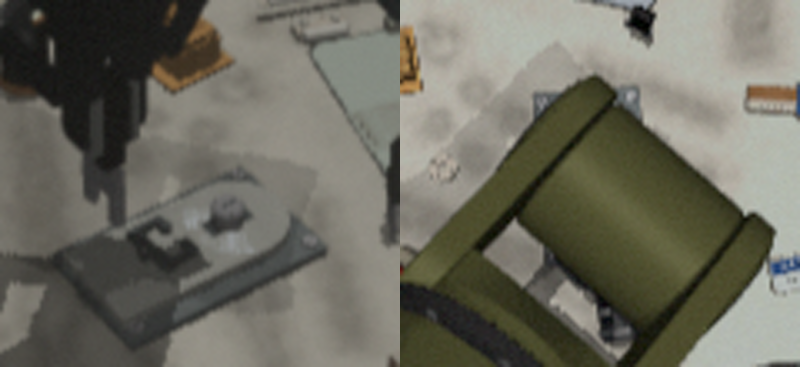

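The scene half shows the held fork, with prong tips near crop (90,193) and (118,222), behind the clip at crop (168,245). The arm hides the top view. I register the scene camera against the held fork, then refine the clip and post positions.

Run:
```python
from h import *
np.set_printoptions(suppress=True,precision=1)
c=dict(np.load('scene2.npz'));P=cloud(c);s0=dict(np.load('scene0.npz'))
def box(P,x0,x1,y0,y1,z0,z1): return (P[...,0]>x0)&(P[...,0]<x1)&(P[...,1]>y0)&(P[...,1]<y1)&(P[...,2]>z0)&(P[...,2]<z1)
b=box(P,450,510,-410,-350,48,96)
F=P[b];print('blade n',len(F),'zmin',np.percentile(F[:,2],[1,5]),'ymin/max',np.percentile(F[:,1],[1,99]),'xmean',F[:,0].mean(), F.mean(0))
bl=F[F[:,2]<92]; A=np.c_[bl[:,1],bl[:,2],np.ones(len(bl))];k=np.linalg.lstsq(A,bl[:,0],rcond=None)[0];print('face x=ay+bz+c',np.round(k,3),'x at y=-380,z=75',k@[-380,75,1])
for y in np.unique(np.nonzero(b)[0]):
    xs=np.nonzero(b[y])[0]; print(y,xs.min(),xs.max(),P[y,xs.min()],P[y,xs.max()]) if y%4==0 else 0
# clip outline in s0: dark pixels connected, print corners by rays on z=21
g=s0['image'].mean(2);
sub=g[200:245,300:375].astype(int)
for r in range(205,240): print(r,' '.join('%3d'%q for q in g[r,312:362]))
```

```text
blade n 161 zmin [61.9 63.4] ymin/max [-396.3 -364.4] xmean 476.5726418548731 [ 476.6 -383.4   78.7]
face x=ay+bz+c [ -0.1  -0.  426.2] x at y=-380,z=75 476.21393739534113
196 305 305 [ 473.2 -368.3   93. ] [ 473.2 -368.3   93. ]
200 305 309 [ 474.  -366.3   82.2] [ 475.2 -378.5   91. ]
204 305 317 [ 474.8 -364.4   71.2] [ 481.9 -393.6   90.9]
208 305 317 [ 474.9 -363.8   61.4] [ 481.7 -393.7   82.1]
212 313 317 [ 475.8 -390.6   73.3] [ 480.6 -395.7   75.1]
216 313 317 [ 476.5 -389.1   62.5] [ 481.4 -394.2   64.4]
205 130 130 129 129 129 129 126 127 127 127 130 128 130 131 132 133 135 131 131 129 128 126 123 121 121 115 108 109  99 105 112 111 118 128 128 128 129 129 130 128 130 131 132 123 116 115 121 128 135 135
206 130 131 131 131 130 130 130 127 130 130 130 131 131 133 132 134 133 132 131 129 128 127 125 122 111 105  95 106 108 118 130 127 130 130 129 130 130 129 131 131 131 134 133 132 131 131 128 127 133 132
207 132 132 131 134 130 132 131 131 130 132 131 132 134 133 134 134 134 133 133 130 128 124 112 108  94 100 108 120 129 131 132 133 131 130 130 128 131 130 132 132 132 131 
[... 5859 characters left out ...]
  61  61  69  71  81  83  81  83  84  84  82  77  70  64  54  54  67  87  90 104 112 115
237 130 131 128 129 129 130 130 130 131 130 130 131 132 132 133 131 132 133 129 127 122 109 100  79  66  63  62  72  69  70  81  84  83  85  84  83  78  76  68  63  55  52  58  71 100 116 116 115 114 115
238 130 130 131 132 130 130 131 130 130 130 131 132 134 132 131 131 130 128 122 108  98  75  65  63  61  72  71  81  82  82  82  84  86  83  79  77  70  62  55  53  51  67  88 102 119 120 117 116 113 117
239 127 130 132 130 129 129 131 130 131 133 133 131 132 130 130 128 121 109  98  75  68  61  62  70  72  83  82  83  83  85  83  85  80  78  69  62  54  58  57  66  85  97 113 120 122 122 118 116 114 112
```

Run:
```python
from h import *
np.set_printoptions(suppress=True,precision=1)
c=dict(np.load('scene0.npz'))
for n,u,v,z in [('BL',317.7,219.3,21),('BL bot',317.9,221.8,16),('BR bot',330.3,231.5,16),('BR top',330,228,21),('lug left top',320.5,223.5,21),('lug bot',322.8,228.3,16),('rjaw tip front-right',339,224.5,18),('ljaw tip',331,217,21),('rnub top',334.3,220.5,21),('lnub',328,219.5,21)]:
    print(n,pt(c,u,v,z))
# head top: bright px in cols 344..354 rows 207..214 ; extents left/right edge and top/bottom
for n,u,v in[('L',342.3,212),('R',354.3,213),('T',349.3,207.8)]: print(n,pt(c,u,v,29))
# link far edges / plate corners from edges of bright link: left corner etc, from cloud z
P=cloud(c);g=c['image'].mean(2)
m=(np.abs(P[...,2]-15.5)<4)&(g>112)&(P[...,0]>440)&(P[...,0]<620)&(P[...,1]>-430)&(P[...,1]<-330)
m=cv2.morphologyEx(m.astype(np.uint8),cv2.MORPH_CLOSE,np.ones((7,7)));v,u=np.nonzero(m);Q=np.array([pt(c,a,b,16)[:2] for a,b in zip(u,v)])
for x in range(475,560,10):
    q=Q[abs(Q[:,0]-x)<2.5];print(x,q[:,1].min(),q[:,1].max(),(q[:,1].min()+q[:,1].max())/2)
print(Q[:,0].min(),Q[:,0].max())
```

```text
BL [ 500.7 -362.6   21. ]
BL bot [ 500.3 -363.9   16. ]
BR bot [ 507.1 -396.    16. ]
BR top [ 508.5 -392.6   21. ]
lug left top [ 499.7 -374.4   21. ]
lug bot [ 499.7 -382.6   16. ]
rjaw tip front-right [ 528.5 -390.4   18. ]
ljaw tip [ 524.5 -369.4   21. ]
rnub top [ 524.9 -380.1   21. ]
lnub [ 516.5 -372.2   21. ]
L [ 544.4 -375.5   29. ]
R [ 561.7 -388.5   29. ]
T [ 561.3 -372.3   29. ]
475 -411.38061071272386 -354.08449883641504 -382.73255477456945
485 -410.40298162731756 -354.05651060249136 -382.22974611490446
495 -409.74443801720554 -353.1246069423664 -381.434522479786
505 -409.0803821182536 -352.1845650455398 -380.6324735818967
515 -408.9495946333857 -352.1478635437652 -380.54872908857544
525 -408.2751512155405 -352.1108382207018 -380.19299471812116
535 -407.59497846025556 -351.1538209527853 -379.3743997065204
545 -406.9090030507954 -350.1882974539345 -378.54865025236495
555 -405.86899648133044 -349.21415380934013 -377.5415751453353
467.3529018897257 589.6531100411411
```

```bash
python3 go.py 482 -380 74.3 3.7
```

```text
d [ 0.2  3.3 45.6] rv [0.0004 0.0003 0.0235] now [ 478.7 -380.5  119.8] F [ 0.1 -0.4 -0.5] t 4.4
```

In the tool's units: 45.6 mm / 750 = 0.0608, 44 mm / 750 = 0.0587, 0.0235 rad / 6.2832 = 0.0037.

```bash
echo '[[[0, 0.0044, 0.02], [0, 0, 0.0037], 8], [[0, 0.0044, 0.04], [0, 0, 0.0037], 8], [[0, 0.0044, 0.0533], [0, 0, 0.0037], 8], [[0, 0.0044, 0.0587], [0, 0, 0.0037], 8], [[0, 0.0044, 0.0608], [0, 0, 0.0037], 8], [[0, 0.0044, 0.0608], [0, 0, 0.0037], 8], [[0, 0.0044, 0.0608], [0, 0, 0.0037], 8]]' | python3 -m inch; python3 go.py 500 -379.4 74.3 3.7
python3 - <<'E'
from h import *
c=cam('scene');np.savez('scene3.npz',**c);b=(175,245,280,380);save(cv2.resize(c['image'][b[0]:b[1],b[2]:b[3]],(800,560),interpolation=cv2.INTER_CUBIC),'p3.png')
E
```

```text
time_s: 5.1
ee_pos: [481.4, -380.8, 74.2]
tool_rot: [0.684, 0.729, 0.0, 0.0]
force: [0.3, 0.2, -1.1]
opening: 13.4
finger_force: 68.3
d [ 0.2 18.6 -0.1] rv [ 0.0006  0.0006 -0.0011] now [ 481.4 -380.8   74.2] F [ 0.3  0.2 -1.1] t 5.1
```

View pics/p3.png

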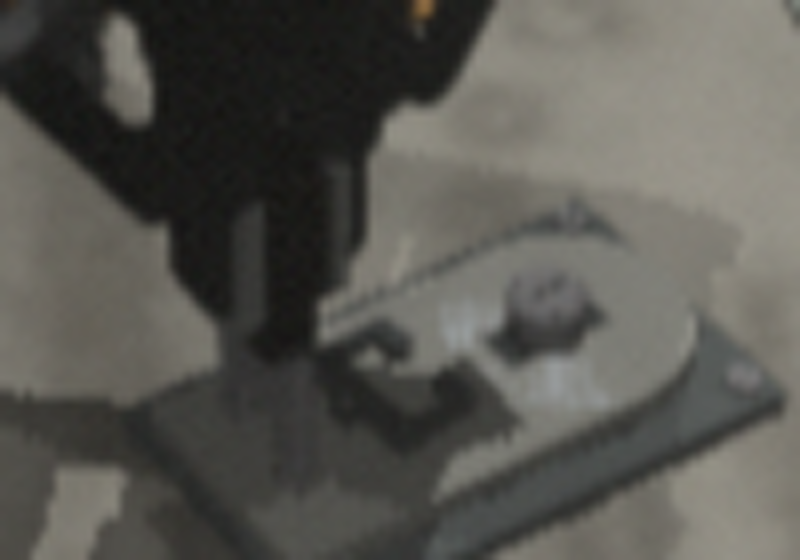

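The prongs (crop px 225–300, 380–490) stand on the link behind the clip, with the lug in line with the slot. I advance to align the clip.

```bash
echo '[[[0, 0.008, 0], [0, 0, 0], 8], [[0, 0.0147, 0], [0, 0, 0], 8], [[0, 0.0187, 0], [0, 0, 0], 8], [[0, 0.0213, 0], [0, 0, 0], 8], [[0, 0.024, 0], [0, 0, 0], 8], [[0, 0.0267, 0], [0, 0, 0], 8], [[0, 0.0293, 0], [0, 0, 0], 8], [[0, 0.032, 0], [0, 0, 0], 8], [[0, 0.0347, 0], [0, 0, 0], 8], [[0, 0.0373, 0], [0, 0, 0], 8], [[0, 0.04, 0], [0, 0, 0], 8], [[0, 0.04, 0], [0, 0, 0], 8]]' | python3 -m inch; python3 go.py 512 -379.4 74.3 3.7
python3 - <<'E'
from h import *
c=cam('scene');np.savez('scene4.npz',**c);b=(175,245,290,390);save(cv2.resize(c['image'][b[0]:b[1],b[2]:b[3]],(800,560),interpolation=cv2.INTER_CUBIC),'p4.png')
E
```

```text
time_s: 6.35
ee_pos: [511.4, -378.7, 73.7]
tool_rot: [0.684, 0.729, 0.0, 0.0]
force: [0.1, 0.3, 0.1]
opening: 12.9
finger_force: 68.3
d [-0.7  0.5 -0.6] rv [ 0.0001  0.     -0.0009] now [ 511.4 -378.7   73.7] F [0.1 0.3 0.1] t 6.35
```

View pics/p4.png

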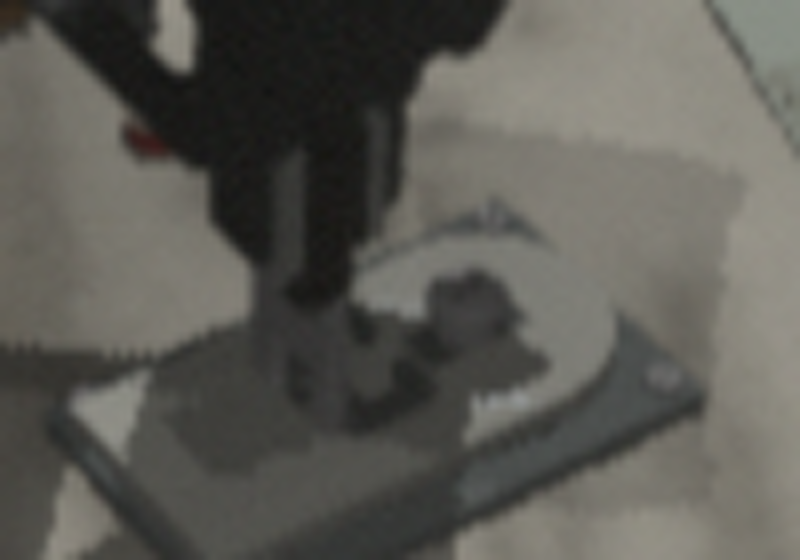

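The clip is flush on the prongs, with its lug in the slot at crop (300,375). The jaw tips are at crop (372,322) and (435,370), facing the post foot at (440,345). I check the lateral offset.

Run:
```python
from h import *
np.set_printoptions(suppress=True,precision=1)
c=dict(np.load('scene4.npz'))
g=c['image'].mean(2)
for r in range(210,232): print(r,' '.join('%3d'%q for q in g[r,320:350]))
for n,a,b,z in[('ljaw tip',378,325,21),('rjaw tip',437,372,20),('rjaw outer low',400,410,17),('lug',292,380,21),('lugR',312,400,19),('prongL bot',255,362,17),('prongR bot right',352,430,17)]:
    p=pt(c,290+a/8-.44,175+b/8-.44,z); print(n,p,'lat',p[1]-(-380.6+.0649*(p[0]-505)))
```

```text
210 118  86  57  52  54  48  34  29  28  23  26  26  27  45  92 114 121 120 118 122 122 120 119 102  66  63  60  58  53  48
211 119  86  56  51  49  39  26  27  24  23  23  29  33  57  99 115 119 122 120 122 120 122 116  84  58  56  54  50  53  53
212 119  86  56  52  51  46  33  26  28  28  29  36  51  59  89 101 120 124 126 124 124 125 120  79  61  59  54  52  58  59
213 118  82  54  52  52  51  45  37  35  35  41  49  59  47  53  69 104 107 113 111 125 128 121  81  60  61  61  62  62  63
214 102  69  54  51  52  52  50  46  44  44  53  57  57  47  38  47  62  67  70  78 105 107 104  76  55  60  62  64  67  66
215  77  57  51  49  51  53  50  53  53  50  54  58  57  48  34  37  45  57  63  63  68  68  64  56  50  56  60  63  63  62
216  64  57  51  51  52  50  54  52  55  53  53  54  57  50  39  36  41  55  62  63  57  54  46  39  46  55  58  60  61  60
217  61  54  51  53  56  54  53  53  52  54  54  57  58  56  44  37  44  59  61  61  53  43  39  37  39  52  54  59  60  60
218  59  55  52  51  57  55  51  52  53  53  54  57  55  56  55  53  54  63  65  62  55  48  40  38  38  43 
[... 1320 characters left out ...]
 59  63  64  66  66  63  63  65  63  65  62  64  75 108 107
230  63  62  62  64  60  62  62  63  64  75  76  75  76  77  73  75  75  73  77  72  71  66  64  63  64  64  64  70  91  83
231  62  61  61  65  69  69  69  69  71  79  80  78  79  79  77  78  79  80  81  80  81  72  72  70  70  64  65  66  67  64
ljaw tip [ 536.  -370.5   21. ] lat 8.067669271688203
rjaw tip [ 540.1 -389.3   20. ] lat -10.962905214251407
rjaw outer low [ 528.2 -392.9   17. ] lat -13.80915585700319
lug [ 510.1 -376.2   21. ] lat 4.097441757582487
lugR [ 511.8 -382.1   19. ] lat -1.9673579626862079
prongL bot [ 507.9 -363.5   17. ] lat 16.940604672434347
prongR bot right [ 515.7 -393.    17. ] lat -13.049976179506132
```

In the tool's units: 10 mm / 750 = 0.0133, 8 mm / 750 = 0.0107.

```bash
echo '[[[-0.0003, 0.0027, 0], [0, 0, 0], 8], [[-0.0005, 0.0053, 0], [0, 0, 0], 8], [[-0.0008, 0.008, 0], [0, 0, 0], 8], [[-0.0011, 0.0107, 0], [0, 0, 0], 8], [[-0.0013, 0.0133, 0], [0, 0, 0], 8], [[-0.0013, 0.0133, 0], [0, 0, 0], 8]]' | python3 -m inch; echo '[[[0, 0.0013, 0], [0, 0, 0], 8], [[0, 0.0013, 0], [0, 0, 0], 8]]' | python3 -m inch;echo '[[[0, 0.0013, 0], [0, 0, 0], 8], [[0, 0.0013, 0], [0, 0, 0], 8]]' | python3 -m inch;echo '[[[0, 0.0013, 0], [0, 0, 0], 8], [[0, 0.0013, 0], [0, 0, 0], 8]]' | python3 -m inch
```

```text
time_s: 7.0
ee_pos: [521.5, -379.1, 73.6]
tool_rot: [0.684, 0.729, 0.0, 0.0]
force: [0.1, -0.4, -1.2]
opening: 13.0
finger_force: 68.3
time_s: 7.2
ee_pos: [522.3, -379.0, 73.7]
tool_rot: [0.684, 0.729, 0.0, 0.0]
force: [0.2, 0.2, -0.5]
opening: 13.1
finger_force: 68.3
time_s: 7.4
ee_pos: [523.3, -379.0, 73.7]
tool_rot: [0.684, 0.729, 0.0, 0.0]
force: [-0.4, 0.1, -1.2]
opening: 13.3
finger_force: 68.3
time_s: 7.6
ee_pos: [524.3, -378.9, 73.7]
tool_rot: [0.684, 0.729, 0.0, 0.0]
force: [-0.4, 0.5, -1.1]
opening: 13.3
finger_force: 68.3
```

```bash
for i in 1 2 3; do echo '[[[0, 0.0011, 0], [0, 0, 0], 8], [[0, 0.0011, 0], [0, 0, 0], 8]]' | python3 -m inch | egrep 'ee_pos|^force'; done
```

```text
ee_pos: [525.1, -378.9, 73.7]
force: [0.2, 0.5, -0.5]
ee_pos: [525.8, -378.8, 73.7]
force: [-0.8, 0.5, -0.6]
ee_pos: [526.6, -378.8, 73.6]
force: [-1.6, -1.3, 0.1]
```

In the tool's units: 0.8 mm / 750 = 0.0011.

```bash
echo '[[[0, 0.0011, 0], [0, 0, 0], 8], [[0, 0.0011, 0], [0, 0, 0], 8]]' | python3 -m inch; echo '[[[0, 0.0011, 0], [0, 0, 0], 8], [[0, 0.0011, 0], [0, 0, 0], 8]]' | python3 -m inch; echo '[[[0, 0.0011, 0], [0, 0, 0], 8], [[0, 0.0011, 0], [0, 0, 0], 8]]' | python3 -m inch
```

```text
time_s: 8.4
ee_pos: [527.2, -378.9, 73.6]
tool_rot: [0.684, 0.729, -0.0, -0.0]
force: [-4.3, -1.6, 0.2]
opening: 13.2
finger_force: 68.5
time_s: 8.6
ee_pos: [527.9, -378.8, 73.6]
tool_rot: [0.684, 0.729, -0.0, -0.0]
force: [-4.3, -2.0, 0.7]
opening: 13.6
finger_force: 68.6
time_s: 8.8
ee_pos: [528.5, -378.7, 73.6]
tool_rot: [0.684, 0.729, -0.0, -0.001]
force: [-5.9, -1.3, 2.0]
opening: 13.5
finger_force: 68.8
```

In the tool's units: 0.8 mm / 750 = 0.0011, -0.7 mm / 750 = -0.0009.

```bash
echo '[[[-0.0005, 0.0005, 0], [0, 0, 0], 8], [[-0.0009, 0.0011, 0], [0, 0, 0], 8]]' | python3 -m inch; echo '[[[0, 0.0011, 0], [0, 0, 0], 8], [[0, 0.0011, 0], [0, 0, 0], 8]]' | python3 -m inch; echo '[[[0, 0.0008, 0], [0, 0, 0], 8], [[0, 0.0008, 0], [0, 0, 0], 8]]' | python3 -m inch
```

```text
time_s: 9.0
ee_pos: [529.5, -379.2, 73.6]
tool_rot: [0.684, 0.729, -0.0, -0.001]
force: [-5.2, 0.1, 0.9]
opening: 13.0
finger_force: 68.7
time_s: 9.2
ee_pos: [530.7, -379.1, 73.6]
tool_rot: [0.684, 0.729, 0.0, -0.0]
force: [-2.7, 0.4, -0.4]
opening: 13.6
finger_force: 68.5
time_s: 9.4
ee_pos: [531.4, -379.1, 73.6]
tool_rot: [0.684, 0.729, 0.0, 0.0]
force: [-1.5, 0.9, -2.1]
opening: 13.1
finger_force: 68.4
```

In the tool's units: 1 mm / 750 = 0.0013.

```bash
echo '[[[0, 0.0013, 0], [0, 0, 0], 8], [[0, 0.0013, 0], [0, 0, 0], 8]]' | python3 -m inch; echo '[[[0, 0.0013, 0], [0, 0, 0], 8], [[0, 0.0013, 0], [0, 0, 0], 8]]' | python3 -m inch; echo '[[[0, 0.0013, 0], [0, 0, 0], 8], [[0, 0.0013, 0], [0, 0, 0], 8]]' | python3 -m inch; echo '[[[0, 0.0013, 0], [0, 0, 0], 8], [[0, 0.0013, 0], [0, 0, 0], 8]]' | python3 -m inch
```

```text
time_s: 9.6
ee_pos: [532.6, -379.0, 73.7]
tool_rot: [0.684, 0.729, 0.0, 0.0]
force: [-0.1, -0.6, -0.3]
opening: 13.0
finger_force: 68.5
time_s: 9.8
ee_pos: [533.6, -379.0, 73.8]
tool_rot: [0.684, 0.729, 0.0, 0.0]
force: [-0.5, -0.4, -1.4]
opening: 13.3
finger_force: 68.5
time_s: 10.0
ee_pos: [534.5, -379.0, 73.8]
tool_rot: [0.684, 0.729, 0.0, 0.0]
force: [-0.1, -0.2, -0.6]
opening: 13.1
finger_force: 68.5
time_s: 10.2
ee_pos: [535.4, -378.9, 73.7]
tool_rot: [0.684, 0.729, 0.0, 0.0]
force: [1.0, 1.0, 0.0]
opening: 13.0
finger_force: 68.5
```

In the tool's units: 0.8 mm / 750 = 0.0011.

```bash
echo '[[[0, 0.0011, 0], [0, 0, 0], 8], [[0, 0.0011, 0], [0, 0, 0], 8]]' | python3 -m inch; echo '[[[0, 0.0008, 0], [0, 0, 0], 8], [[0, 0.0008, 0], [0, 0, 0], 8]]' | python3 -m inch; echo '[[[0, 0.0008, 0], [0, 0, 0], 8], [[0, 0.0008, 0], [0, 0, 0], 8]]' | python3 -m inch; echo '[[[0, 0.0007, 0], [0, 0, 0], 8], [[0, 0.0007, 0], [0, 0, 0], 8]]' | python3 -m inch
```

```text
time_s: 10.4
ee_pos: [536.2, -378.8, 73.7]
tool_rot: [0.684, 0.729, 0.0, 0.0]
force: [-0.7, -0.5, -1.3]
opening: 13.2
finger_force: 68.5
time_s: 10.6
ee_pos: [536.7, -378.8, 73.7]
tool_rot: [0.684, 0.729, 0.0, -0.0]
force: [-0.1, 0.2, -0.5]
opening: 13.5
finger_force: 68.5
time_s: 10.8
ee_pos: [537.3, -378.8, 73.7]
tool_rot: [0.684, 0.729, -0.0, 0.0]
force: [-0.3, 1.0, 0.5]
opening: 13.0
finger_force: 68.5
time_s: 11.0
ee_pos: [537.8, -378.8, 73.7]
tool_rot: [0.684, 0.729, 0.0, 0.0]
force: [0.4, 0.5, -1.8]
opening: 13.3
finger_force: 68.5
```

```bash
echo '[[[0, 0.0007, 0], [0, 0, 0], 8], [[0, 0.0007, 0], [0, 0, 0], 8]]' | python3 -m inch; echo '[[[0, 0.0007, 0], [0, 0, 0], 8], [[0, 0.0007, 0], [0, 0, 0], 8]]' | python3 -m inch; echo '[[[0, 0.0007, 0], [0, 0, 0], 8], [[0, 0.0007, 0], [0, 0, 0], 8]]' | python3 -m inch
python3 - <<'E'
from h import *
c=cam('scene');np.savez('scene5.npz',**c);b=(175,245,290,390);save(cv2.resize(c['image'][b[0]:b[1],b[2]:b[3]],(800,560),interpolation=cv2.INTER_CUBIC),'p5.png')
E
```

```text
time_s: 11.2
ee_pos: [538.3, -378.7, 73.7]
tool_rot: [0.684, 0.729, 0.0, 0.0]
force: [0.2, 0.6, -0.6]
opening: 12.9
finger_force: 68.5
time_s: 11.4
ee_pos: [538.8, -378.7, 73.7]
tool_rot: [0.684, 0.729, 0.0, -0.0]
force: [-0.8, 0.0, -0.7]
opening: 13.3
finger_force: 68.5
time_s: 11.6
ee_pos: [539.3, -378.6, 73.7]
tool_rot: [0.684, 0.729, -0.0, -0.0]
force: [-1.0, 0.1, -0.3]
opening: 13.4
finger_force: 68.5
```

View pics/p5.png

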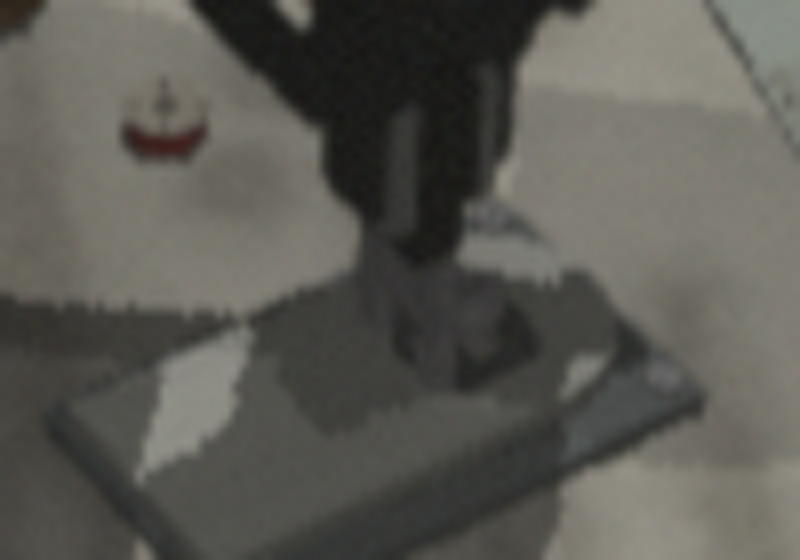

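The clip now surrounds the post head (crop px 485,320), with its right jaw at (525,345). I press on gently towards 12 N.

The rows are not in the units I measure in: shifts go in shares of 750 mm and turns go in shares of 2 pi rad. I convert before sending: 0.5 mm / 750 = 0.0007.

```bash
echo '[[[0, 0.0007, 0], [0, 0, 0], 8], [[0, 0.0007, 0], [0, 0, 0], 8]]' | python3 -m inch; echo '[[[0, 0.0007, 0], [0, 0, 0], 8], [[0, 0.0007, 0], [0, 0, 0], 8]]' | python3 -m inch; echo '[[[0, 0.0007, 0], [0, 0, 0], 8], [[0, 0.0007, 0], [0, 0, 0], 8]]' | python3 -m inch
```

```text
time_s: 11.85
ee_pos: [539.6, -378.7, 73.7]
tool_rot: [0.684, 0.729, -0.0, -0.0]
force: [-2.2, 0.5, -0.2]
opening: 12.9
finger_force: 68.7
time_s: 12.05
ee_pos: [539.9, -378.7, 73.7]
tool_rot: [0.684, 0.729, -0.0, -0.0]
force: [-5.0, -0.3, 2.0]
opening: 13.2
finger_force: 68.8
time_s: 12.25
ee_pos: [540.1, -378.7, 73.6]
tool_rot: [0.684, 0.729, -0.0, -0.001]
force: [-7.6, 1.2, 2.9]
opening: 13.2
finger_force: 69.1
```

In the tool's units: 0.4 mm / 750 = 0.0005.

```bash
echo '[[[0, 0.0005, 0], [0, 0, 0], 8], [[0, 0.0005, 0], [0, 0, 0], 8], [[0, 0.0005, 0], [0, 0, 0], 8]]' | python3 -m inch
python3 - <<'E'
from plant import status,optics
import numpy as np
F=[]
for i in range(4): F.append(status.state()['force']);optics.read_camera('top')
print(np.round(F,1),np.mean(F,0))
E
```

```text
time_s: 12.55
ee_pos: [540.3, -378.7, 73.6]
tool_rot: [0.684, 0.729, -0.001, -0.001]
force: [-9.4, -0.0, 3.8]
opening: 13.0
finger_force: 69.1
[[-9.4 -0.   3.8]
 [-8.4 -0.4  3.3]
 [-9.8  0.4  3.4]
 [-9.4  0.7  2.7]] [-9.26718151  0.17318603  3.2845438 ]
```

In the tool's units: 0.4 mm / 750 = 0.0005, 0.2 mm / 750 = 0.0003.

```bash
echo '[[[0, 0.0003, 0], [0, 0, 0], 8], [[0, 0.0005, 0], [0, 0, 0], 8], [[0, 0.0005, 0], [0, 0, 0], 8], [[0, 0.0005, 0], [0, 0, 0], 8]]' | python3 -m inch
python3 - <<'E'
from plant import status,optics
import numpy as np
F=[]
for i in range(6): F.append(status.state()['force']);optics.read_camera('top')
print(np.round(F,1),np.mean(F,0))
E
```

```text
time_s: 13.15
ee_pos: [540.4, -378.7, 73.6]
tool_rot: [0.684, 0.729, -0.001, -0.001]
force: [-11.6, -0.2, 4.4]
opening: 13.3
finger_force: 69.2
[[-11.6  -0.2   4.4]
 [-10.8  -0.4   3.7]
 [-10.9   0.6   4.1]
 [-10.   -0.1   4.6]
 [-11.1   0.7   4.3]
 [-10.2   0.5   5.3]] [-10.77360578   0.17239593   4.39718611]
```

In the tool's units: 0.2 mm / 750 = 0.0003.

```bash
echo '[[[0, 0.0003, 0], [0, 0, 0], 8], [[0, 0.0003, 0], [0, 0, 0], 8], [[0, 0.0003, 0], [0, 0, 0], 8], [[0, 0.0003, 0], [0, 0, 0], 8], [[0, 0.0003, 0], [0, 0, 0], 8], [[0, 0.0003, 0], [0, 0, 0], 8], [[0, 0.0003, 0], [0, 0, 0], 8], [[0, 0.0003, 0], [0, 0, 0], 8], [[0, 0.0003, 0], [0, 0, 0], 8], [[0, 0.0003, 0], [0, 0, 0], 8], [[0, 0.0003, 0], [0, 0, 0], 8], [[0, 0.0003, 0], [0, 0, 0], 8]]' | python3 -m inch
python3 - <<'E'
from plant import status,optics
import numpy as np
F=[]
for i in range(5): F.append(status.state()['force']);optics.read_camera('top')
print(np.mean(F,0))
E
```

```text
time_s: 14.65
ee_pos: [540.5, -378.7, 73.6]
tool_rot: [0.684, 0.729, -0.001, -0.001]
force: [-12.0, -0.4, 5.2]
opening: 13.0
finger_force: 69.2
[-11.92339629   0.07534705   4.97237391]
```

Held at about 12 N for over a second. I back off, lift and check the seat and the fork's attitude.

In the tool's units: -80 mm / 750 = -0.1067, -75 mm / 750 = -0.1.

```bash
echo '[[[0, -0.0027, 0], [0, 0, 0], 8], [[0, -0.0067, 0], [0, 0, 0], 8], [[0, -0.016, 0], [0, 0, 0], 8], [[0, -0.0267, 0], [0, 0, 0], 8], [[0, -0.0373, -0.0133], [0, 0, 0], 8], [[0, -0.0427, -0.0467], [0, 0, 0], 8], [[0, -0.048, -0.1], [0, 0, 0], 8], [[0, -0.048, -0.1067], [0, 0, 0], 8], [[0, -0.048, -0.1067], [0, 0, 0], 8]]' | python3 -m inch
python3 - <<'E'
from h import *
np.set_printoptions(suppress=True,precision=1)
c=cam('scene');np.savez('scene6.npz',**c);b=(130,245,270,390);save(cv2.resize(c['image'][b[0]:b[1],b[2]:b[3]],(626,600),interpolation=cv2.INTER_CUBIC),'p6.png')
s=status.state();e=s['ee_pos'];print(e,s['force'])
P=cloud(c);x,y,z=P[...,0],P[...,1],P[...,2]
b=(abs(x-e[0])<30)&(abs(y-e[1])<30)&(z>e[2]-75)&(z<e[2]-24)
F=P[b];A=np.c_[F[:,1],F[:,2],np.ones(len(F))];k=np.linalg.lstsq(A,F[:,0],rcond=None)[0]
print(len(F),'slopes',k[:2].round(3),'x-tcp',k@[e[1],e[2]-50,1]-e[0],'z',np.percentile(F[:,2],1)-e[2],'y',np.percentile(F[:,1],[1,99])-e[1])
E
```

```text
time_s: 15.8
ee_pos: [505.9, -381.2, 155.7]
tool_rot: [0.684, 0.729, 0.0, 0.002]
force: [-0.2, -0.5, -1.4]
opening: 13.6
finger_force: 68.8
[ 505.5 -380.8  153.9] [-0.7 -0.1 -1.7]
165 slopes [-0.1 -0. ] x-tcp -1.3334901540789588 z -55.357937208624264 y [-16.6  16.8]
```

View pics/p6.png

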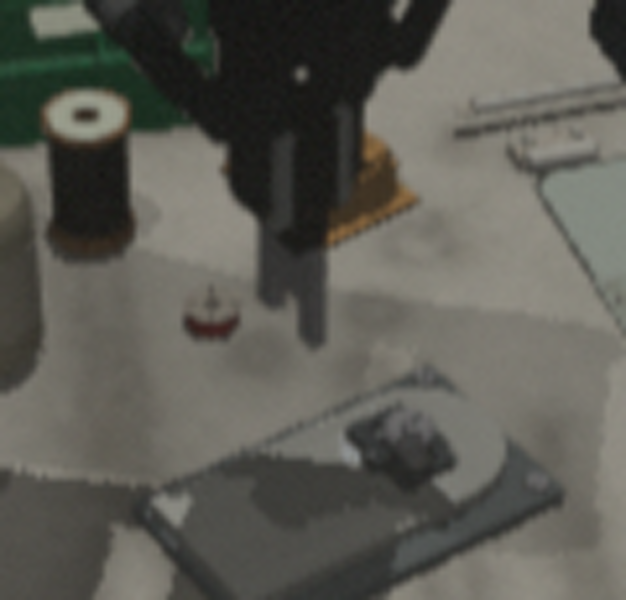

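The clip sits round the post head (crop px 400,440). The fork hangs straight. I take it back to the stand.

```bash
python3 go.py 616.3 -216.9 153 9
```

```text
d [156.6 120.9   0.9] rv [ 0.0004  0.0004 -0.0938] now [ 505.5 -380.8  153.9] F [-0.7 -0.1 -1.7] t 15.85
```

In the tool's units: 156.6 mm / 750 = 0.2088, 150 mm / 750 = 0.2, -0.094 rad / 6.2832 = -0.015.

```bash
echo '[[[0.04, 0.032, 0], [0, 0, -0.0048], 8], [[0.0867, 0.0667, 0], [0, 0, -0.0095], 8], [[0.1333, 0.1027, 0], [0, 0, -0.015], 8], [[0.1733, 0.1347, 0], [0, 0, -0.015], 8], [[0.2, 0.1547, 0], [0, 0, -0.015], 8], [[0.2088, 0.1613, 0.0013], [0, 0, -0.015], 8], [[0.2088, 0.1613, 0.0013], [0, 0, -0.015], 8], [[0.2088, 0.1613, 0.0013], [0, 0, -0.015], 8], [[0.2088, 0.1613, 0.0013], [0, 0, -0.015], 8]]' | python3 -m inch >/dev/null; python3 go.py 616.3 -216.9 61 9;  python3 - <<'E'
from h import *
np.set_printoptions(suppress=True,precision=1)
c=cam('scene');s=status.state();e=s['ee_pos'];P=cloud(c);x,y,z=P[...,0],P[...,1],P[...,2]
b=(abs(x-e[0])<30)&(abs(y-e[1])<30)&(z>e[2]-75)&(z<e[2]-24)
F=P[b];a=np.radians(9);X=(F[:,:2]-e[:2])@[np.cos(a),np.sin(a)];A=np.c_[F[:,2]-e[2]+57,np.ones(len(F))]
print(len(F),'tilt,rear face at tip',np.linalg.lstsq(A,X,rcond=None)[0].round(3),'tip',np.percentile(F[:,2],1)-e[2],'y',np.percentile(F[:,1],[1,99])-e[1])
E
```

```text
d [ 1.   0.6 91.4] rv [-0.0005 -0.0002 -0.001 ] now [ 616.  -218.   152.4] F [-0.5 -0.4 -0. ] t 16.75
154 tilt,rear face at tip [-0. -2.] tip -58.08295664353375 y [-16.7  14.9]
```

In the tool's units: 72 mm / 750 = 0.096, 66 mm / 750 = 0.088.

```bash
echo '[[[0.0013, 0.0008, 0.0267], [0, 0, 0], 8], [[0.0013, 0.0008, 0.0533], [0, 0, 0], 8], [[0.0013, 0.0008, 0.0693], [0, 0, 0], 8], [[0.0013, 0.0008, 0.08], [0, 0, 0], 8], [[0.0013, 0.0008, 0.088], [0, 0, 0], 8], [[0.0013, 0.0008, 0.096], [0, 0, 0], 8], [[0.0013, 0.0008, 0.096], [0, 0, 0], 8]]' | python3 -m inch; python3 go.py 616.3 -216.9 61 9
```

```text
time_s: 17.5
ee_pos: [616.9, -215.7, 80.2]
tool_rot: [0.649, 0.761, -0.0, -0.0]
force: [-0.4, 0.6, -0.7]
opening: 13.0
finger_force: 68.8
d [-1.1 -0.8 19.2] rv [-0.0005 -0.0003  0.0004] now [ 616.9 -215.7   80.2] F [-0.4  0.6 -0.7] t 17.5
```

In the tool's units: 18 mm / 750 = 0.024, 15 mm / 750 = 0.02.

```bash
echo '[[[-0.0013, -0.0008, 0.004], [0, 0, 0], 8], [[-0.0013, -0.0008, 0.0093], [0, 0, 0], 8], [[-0.0013, -0.0008, 0.0147], [0, 0, 0], 8], [[-0.0013, -0.0008, 0.02], [0, 0, 0], 8], [[-0.0013, -0.0008, 0.024], [0, 0, 0], 8], [[-0.0013, -0.0008, 0.024], [0, 0, 0], 8]]' | python3 -m inch; python3 go.py 616.3 -216.9 61 9
```

```text
time_s: 18.1
ee_pos: [616.5, -216.7, 62.1]
tool_rot: [0.649, 0.761, -0.0, -0.0]
force: [-0.7, -0.1, -1.3]
opening: 12.8
finger_force: 68.8
d [-0.2 -0.2  1.1] rv [-0.0007 -0.0004  0.0005] now [ 616.5 -216.7   62.1] F [-0.7 -0.1 -1.3] t 18.1
```

Fully inserted with no contact force. I lower it the last mm, release and rise.

In the tool's units: 1 mm / 750 = 0.0013.

```bash
echo '[[[0, 0, 0.0013], [0, 0, 0], 8], [[0, 0, 0.0013], [0, 0, 0], 8], [[0, 0, 0.0013], [0, 0, 0], 25], [[0, 0, 0.0013], [0, 0, 0], 40], [[0, 0, 0.0013], [0, 0, 0], 45], [[0, 0, 0.0013], [0, 0, 0], 45], [[0, 0, 0.0013], [0, 0, 0], 45]]' | python3 -m inch; echo '[[[0, 0, -0.02], [0, 0, 0], 45], [[0, 0, -0.0533], [0, 0, 0], 45], [[0, 0, -0.1067], [0, 0, 0], 45], [[0, 0, -0.16], [0, 0, 0], 45], [[0, 0, -0.16], [0, 0, 0], 45], [[0, 0, -0.16], [0, 0, 0], 45], [[0, 0, -0.16], [0, 0, 0], 45]]' | python3 -m inch
python3 - <<'E'
from h import *
o=[]
for n,b in(('scene',(105,255,260,390)),):
    c=cam(n); np.savez('scene7.npz',**c); save(cv2.resize(c['image'][b[0]:b[1],b[2]:b[3]],(520,600),interpolation=cv2.INTER_CUBIC),'p7.png')
P=cloud(c);x,y,z=P[...,0],P[...,1],P[...,2];g=c['image'].mean(2)
b=(abs(x-616)<28)&(abs(y+217)<28)&(z>50)&(z<102)&(g<80);print(P[b].mean(0),np.percentile(P[b][:,2],[90,98]))
E
```

```text
time_s: 18.8
ee_pos: [616.7, -216.8, 61.7]
tool_rot: [0.649, 0.761, 0.0, 0.0]
force: [0.3, -0.5, -0.2]
opening: 44.7
finger_force: 0.0
time_s: 19.5
ee_pos: [616.3, -216.7, 181.1]
tool_rot: [0.649, 0.761, -0.0, -0.001]
force: [-0.8, 0.1, -0.5]
opening: 45.1
finger_force: 0.0
[ 611.1272775  -221.00526958   74.85210832] [91.98078846 93.55227378]
```

View pics/p7.png

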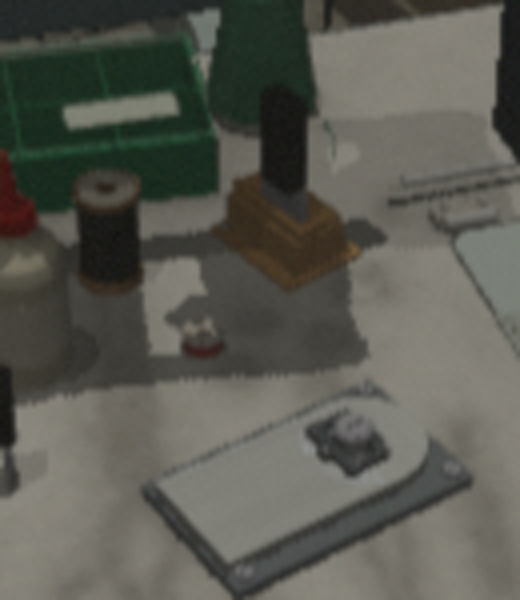

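The fork stands upright in its stand (crop px 283,140), its top at the same height as at the start. The clip is seated round the post (345,435) and the bystanders are in place. I hand in.

```bash
python3 -c "
from plant import robot
print(robot.close_job())"
```

```text
the job is handed in; nothing more can be done
None
```

The clip went onto the post and was pressed home at about 12 N for over a second; the fork is back upright in its stand, the bystanders in view look undisturbed, and the job is handed in (no verdict was returned).

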